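# Put up a fold-up tote and load the battery pack

### The arm

A 7-joint arm with a two-finger parallel gripper is mounted at the origin on the work surface. World frame = base frame: x ahead of the robot, y to its left, z up, the work surface at z = 0. Lengths are in mm, angles in rad, forces in N, time in s.
With the tool pointing down it reaches from about 350 to 900 mm from the base axis. Payload 8.1 kg.
Tool frame: the origin (TCP) lies at the very end of the fingers, on their centre line; the grasp point (between the pads) lies bot.tcp_to_grasp behind it (bot.tcp_to_grasp is the distance from the TCP to the grasp point, in mm); z points along the fingers, y is the line along which they close (so a half turn about z gives the same grasp; the last joint's range is limited). The gripper opens to 92 mm and grips with 3 to 60 N. Pads are 19 mm wide; open, the fingers measure 130 mm over their backs; the gripper's body (75 mm by 190 mm) begins 47 mm behind the grasp point.
Start: joints at [-1.356, 0.434, 0.025, 1.573, -0.012, 1.134, -0.075], TCP at [195.326, 593.708, 226.742] pointing down, gripper open.
Joint ranges: [-2.62, 2.62], [-0.44, 2.09], [-1.27, 1.32], [0.08, 2.57], [-1.32, 4.46], [0.12, 2], [-2.74, 2.74]. Speed limits (rad/s): [2.22, 2.22, 3.01, 3.01, 3.14, 3.14, 3.14].

### API

Orientations are given as a unit quaternion [x, y, z, w].
In Python, from rig import bot gives the robot as it stands.
- The arm moves only by the tool carry_out, never from a script. Its argument "commands" is a list of rows, each an object of numbers: "x", "y", "z": the shift along the tool's x, y, z in mm; "rx", "ry", "rz": the turn, a rotation vector about the tool's x, y, z in degrees; "hand": the finger opening in mm, from 0 to 91.8. A call has 1 to 20 rows; each row shifts and turns the commanded pose from where the row before left it, along the tool's axes as they then stand; what a row does not reach is not made up. A row lasts 1/8 s, in which the tool goes at most 62.5 mm and 10.7 degrees, less where a joint would pass 70% of its speed; a pose out of reach is approached as far as the arm can. A call is refused whole if a number of a shift passes 62.5 or a number of a turn 10.7, either way. A call with a gripper value outside its range is refused whole. The fingers move at their own pace and stop on an object; "grip_force" is the grip in N (left out, the last holds). Time passes only in rows, so rows that do not move let the fingers close. It gives the time, the measured TCP pose, the force, the opening and the grip force at its end, in the units of the state.
- bot.state(): the state, without advancing time (a new reading comes with each control period).
- bot.camera(name): name is "scene" or "side" or "wrist"; returns the picture (480x640x3 uint8, blue, green, red); there is no depth.
- bot.camera_model(name): a dict with "fx", "fy", "cx", "cy" (pixels), "xyz" and "rotation" of the camera in the world; the wrist camera has in their place "tool_from_camera" (4x4, takes a point from camera to tool coordinates, whose origin is the TCP and whose axes are the flange's). Camera axes: x right, y up, looking along -z (the intrinsics and any distortion apply to the point x, -y, -z); pixel columns grow to the right and rows downward; lengths in mm; the calibration is good to about 2 mm. A picture is of the moment at which its call begins: read the wrist's pose just before it. camera_model takes no time and is no camera call.
- bot.job_done(): hands the job in; it is judged then, once.
Trained networks look in the newest picture that a camera, given by its name, has taken for a name from the list of things; names that differ only in an ending like _2 or _b are one class to them, and where a whole thing is asked for, a point or a joint stands for the part that bears it (a point fixed in the world has none). Each returns a list of dicts, best first, with "confidence" (0 to 1); they miss things now and then, are a little off and sometimes report something else, mostly with a low value. They report only what shows in the picture. A call takes as long as a camera call.
- bot.silhouettes(camera, thing): "mask" (480x640 bool, what is visible of it) and "rect" ([left, top, right, bottom] in pixels, round what is visible of it).
- bot.landmark_of(camera, thing): "position" ([row, column] in pixels: a listed point, or the origin of a listed thing).
The state is a dict: "clock": time; "joints": joint angles; "qd": joint speeds; "tau": joint torques, N m; "eef_pos": TCP position; "tool_rot": TCP orientation; "wrist_force": force on the tool from outside, world axes, zero at the start; "wrist_torque": the same for the moment, N m; "gripper_width": finger opening in mm; "gripper_force": force on a finger pad.
Only numpy, scipy, OpenCV 4.12 (cv2) and the standard library are available. Lean on these libraries where they do the work, as an engineer would, in place of code of your own. Each camera call takes 0.05 s, during which the arm holds its last target. There are 200 camera calls.

### The job

Put up the three folded-down orange sides of the fold-up tote so that each stands fully upright and it becomes an open box. Only when all three stand, take the battery pack out of the cabinet's top drawer, which must be pulled out all the way to its stop and left open, and set the pack gently (not dropped) on the tote's floor, lying flat with its rail up. Leave the sides standing and everything else on the bench undisturbed.

Things in the scene. Friction and masses are not known exactly. Their poses are not given: they have to be found in the camera images.
- tote: fold-up tote fixed to the bench: black base 140 x 140 mm, floor 22 mm above the bench; a fixed orange wall on its +x edge, top at 106 mm; three orange hinged sides on the other edges, each 130 mm wide, 80 mm from hinge to free edge, 6 mm thick, hinges 73 mm from the centre. Inside 140 x 140 mm when up. Origin: centre of the base's underside; x towards the fixed wall, y left, z up
- side_left (a joint): angle of the left (tote +y) side in rad; it swings about a stiff hinge that stays wherever it is left; 0 = lying flat, pointing straight out from the base, 1.571 = upright against its stop; about 0.09 Nm of friction, 80 g
- side_left_bar (a point): middle of the black round bar (12 mm diameter, 118 mm long, parallel to the hinge) that forms the free edge of the left (tote +y) side, 74 mm from the hinge axis; inward of it an open centred hand slot, 34 mm wide by 74 mm long, lets a finger through, so the bar can be pinched from above. Its x axis points from hinge to bar, y along the bar
- side_left_hinge (a point): middle of the hinge axis of the left (tote +y) side, 26 mm above the bench; horizontal axis along the base's edge
- side_right (a joint): angle of the right (tote -y) side in rad; it swings about a stiff hinge that stays wherever it is left; 0 = lying flat, pointing straight out from the base, 1.571 = upright against its stop; about 0.09 Nm of friction, 80 g
- side_right_bar (a point): middle of the black round bar (12 mm diameter, 118 mm long, parallel to the hinge) that forms the free edge of the right (tote -y) side, 74 mm from the hinge axis; inward of it an open centred hand slot, 34 mm wide by 74 mm long, lets a finger through, so the bar can be pinched from above. Its x axis points from hinge to bar, y along the bar
- side_right_hinge (a point): middle of the hinge axis of the right (tote -y) side, 26 mm above the bench; horizontal axis along the base's edge
- side_near (a joint): angle of the near (tote -x, facing the robot) side in rad; it swings about a stiff hinge that stays wherever it is left; 0 = lying flat, pointing straight out from the base, 1.571 = upright against its stop; about 0.09 Nm of friction, 80 g
- side_near_bar (a point): middle of the black round bar (12 mm diameter, 118 mm long, parallel to the hinge) that forms the free edge of the near (tote -x, facing the robot) side, 74 mm from the hinge axis; inward of it an open centred hand slot, 34 mm wide by 74 mm long, lets a finger through, so the bar can be pinched from above. Its x axis points from hinge to bar, y along the bar
- side_near_hinge (a point): middle of the hinge axis of the near (tote -x, facing the robot) side, 26 mm above the bench; horizontal axis along the base's edge
- cab_drawer0 (a joint): pull-out, m, of the top one of the two blue-fronted drawers of a plywood cabinet fixed to the bench (200 mm wide, 233 mm deep, 174 mm high): 0 shut, 0.16 at its stop; slides straight out of the front, with about 1 N of friction plus 4 N per m/s. Inside 158 mm wide, 188 mm long; inner floor 97 mm, side walls' tops 152 mm, front's top 163 mm above the bench
- cab_drawer0_handle (a point): middle of the top drawer's steel bar handle: horizontal bar 11 mm thick, 100 mm long, 35 mm in front of the blue front, 136 mm above the bench (38 mm below the cabinet's top). Its x axis points into the cabinet (the drawer opens along -x, roughly towards the robot), y along the bar, z up; moves with the drawer
- battery: tool battery pack, 100 mm long (x), 56 mm wide (y): black body 36 mm high with an orange band, on it a grey slide rail 70 x 36 mm, 16 mm high, full height 52 mm; 0.3 to 0.6 kg. It lies rail up on the floor of the top drawer near the drawer's front. Origin: centre of its underside, z up
- glue: bystander: yellow glue bottle, 56 mm diameter, 150 mm high; origin centre of underside
- offcut: bystander: dark wood offcut 150 x 32 x 18 mm (x, y, z), lying flat; origin centre of underside
- tape: bystander: yellow tape measure 70 x 36 x 62 mm (x, y, z); origin centre of underside
- tin: bystander: open steel tin, 90 mm diameter, 70 mm high; origin centre of underside
- driver: bystander: red screwdriver about 200 mm long, lying flat

How it is judged:
By the outcome, as a careful person would: the job done as asked, in the order asked, and still so for the second after the job is handed in, with the robot touching nothing.
It also fails if it takes over 72 s, if anything falls off the work surface, if the arm or the gripper's body presses on something with over 40 N, if the wrist force passes 120 N, or if a joint passes its speed limit or range.

## Working session

There is one attempt and no reset: what is moved stays moved. The work goes in short steps, Python scripts to look and compute and a tool call to move; the robot and the scene stay as the last step left them, time stands still between calls to the robot, and variables do not carry over. Pictures are saved under pics/ and viewed, at most 10 in all, crops included, and the job is handed in when it is done.

Besides the shell and the picture viewer there is one more tool, called after ">>>" by a JSON object that holds its "name" and its "arguments". carry_out: Moves the arm, as the interface text tells. Its arguments: {"type":"object","properties":{"commands":{"type":"array","items":{"type":"object","properties":{"x":{"type":"number"},"y":{"type":"number"},"z":{"type":"number"},"rx":{"type":"number"},"ry":{"type":"number"},"rz":{"type":"number"},"hand":{"type":"number"}}}},"grip_force":{"type":"number"}},"required":["commands"]}

```bash
ls; mkdir -p pics; python3 - <<'E'
from rig import bot
import cv2
print(bot.state(), bot.tcp_to_grasp)
for c in ("scene","side"):
    cv2.imwrite(f"pics/{c}0.png",bot.camera(c)); m=bot.camera_model(c); print(c,m)
print(bot.camera_model("wrist"))
E
```

```text
pics
{'clock': 0.0, 'joints': array([-1.35560502,  0.43520169,  0.02498686,  1.57408537, -0.01160723,
        1.13398   , -0.07509854]), 'qd': array([ 1.43765772e-03,  4.54494032e-06, -1.58649703e-03,  9.49264070e-04,
        9.91849416e-04, -1.18620900e-04,  7.55892150e-05]), 'tau': array([-1.19814002e-03, -6.67858815e+01,  9.84875187e-01, -3.14457071e+01,
       -6.03315979e-02,  4.29848477e-02,  1.69306245e-04]), 'eef_pos': array([195.19641653, 593.21203502, 225.96288827]), 'tool_rot': array([ 1.58269236e-01,  9.87395698e-01, -7.62827977e-04, -5.22595579e-05]), 'wrist_force': array([ 0.0827089 , -0.25191843,  0.22735387]), 'wrist_torque': array([-0.00766472, -0.02862687,  0.02108869]), 'gripper_force': 0.0, 'gripper_width': 91.83063775550895} 18.8
scene {'fx': 590.4224251199671, 'fy': 590.4224251199671, 'cx': 318.28630355578434, 'cy': 247.52356329177152, 'xyz': array([1572.53649583, -486.98518882, 1437.37934359]), 'rotation': array([0.28625326, 0.18054589, 0.49943796, 0.79751112])}
side {'fx': 435.6942582626215, 'fy': 435.6942582626215, 'cx': 316.48213194490233, 'cy': 240.12690284685073, 'xyz': array([   5.14928888, -605.17586904, 1039.03997004]), 'rotation': array([ 0.33962531, -0.1348546 , -0.33170682,  0.86973529])}
{'fx': 425.8100649312354, 'fy': 425.8100649312354, 'cx': 318.49324515383006, 'cy': 240.64733710156858, 'tool_from_camera': array([[-4.84079549e-06,  9.52692510e-01,  3.03935818e-01,
         8.19400963e+01],
       [ 9.99999478e-01,  3.15036896e-04, -9.71562022e-04,
         1.11239487e-01],
       [-1.02135086e-03,  3.03935655e-01, -9.52692014e-01,
        -1.57811259e+02],
       [ 0.00000000e+00,  0.00000000e+00,  0.00000000e+00,
         1.00000000e+00]])}
```

View pics/scene0.png

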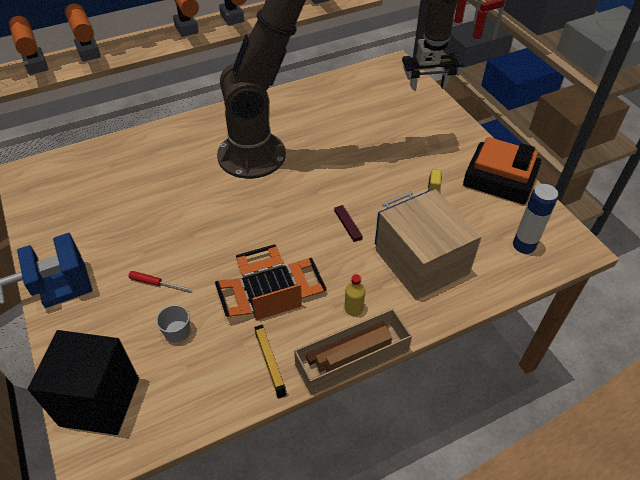

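View pics/side0.png

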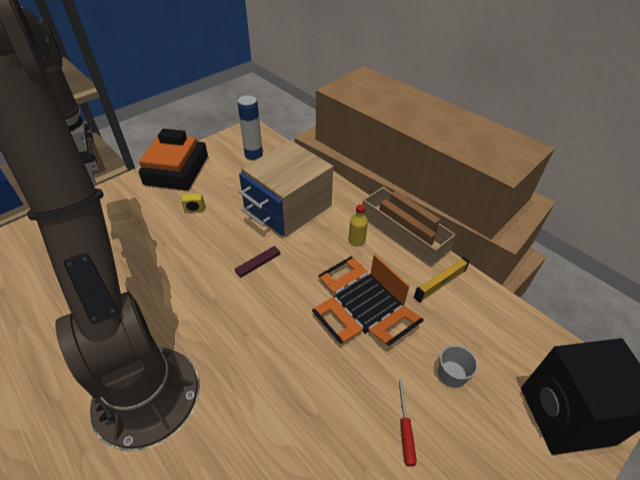

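```bash
cat > h.py <<'E'
from rig import bot
import numpy as np, cv2
from scipy.spatial.transform import Rotation as R
def cam(name):
    m=bot.camera_model(name)
    if name=="wrist":
        s=bot.state(); T=np.eye(4); T[:3,:3]=R.from_quat(s['tool_rot']).as_matrix(); T[:3,3]=s['eef_pos']
        T=T@np.array(m['tool_from_camera']); return m,T[:3,:3],T[:3,3]
    return m,R.from_quat(m['rotation']).as_matrix(),np.array(m['xyz'])
def ray(C,rc):
    m,Rm,p=C; d=Rm@np.array([(rc[1]-m['cx'])/m['fx'],-(rc[0]-m['cy'])/m['fy'],-1]); return p,d/np.linalg.norm(d)
def atz(C,rc,z):
    p,d=ray(C,rc); return p+d*(z-p[2])/d[2]
def tri(obs):  # [(C,rc)...] -> point, gap
    A=np.zeros((3,3));b=np.zeros(3)
    for C,rc in obs:
        p,d=ray(C,rc);P=np.eye(3)-np.outer(d,d);A+=P;b+=P@p
    x=np.linalg.solve(A,b)
    return x,max(np.linalg.norm((np.eye(3)-np.outer(d,d))@(x-p)) for p,d in (ray(*o) for o in obs))
E
python3 - <<'E'
from h import *
np.set_printoptions(precision=1,suppress=True)
names="tote side_left_bar side_left_hinge side_right_bar side_right_hinge side_near_bar side_near_hinge cab_drawer0_handle battery glue offcut tape tin driver".split()
for c in("scene","side"):bot.camera(c)
for n in names:
    o=[]
    for c in("scene","side"):
        r=bot.landmark_of(c,n)
        if r: o.append((c,r[0]['position'],r[0]['confidence']))
    print(n,[(c,np.array(p),round(k,2)) for c,p,k in o], tri([(cam(c),p) for c,p,k in o]) if len(o)==2 else [atz(cam(c),p,0) for c,p,k in o])
E
```

```text
tote [('scene', array([293.8, 270.7]), 0.94), ('side', array([305.4, 369.8]), 0.89)] (array([ 601.7, -180.3,   -0.9]), np.float64(3.9780187405234524))
side_left_bar [('scene', array([274.1, 317.1]), 0.83), ('side', array([266.1, 337.2]), 0.68)] (array([615.2, -31.9,  28. ]), np.float64(1.8102588849737666))
side_left_hinge [('scene', array([280.7, 295.7]), 0.95), ('side', array([281.9, 351.1]), 0.58)] (array([606.8, -98.9,  23.7]), np.float64(2.440706038384452))
side_right_bar [('scene', array([296.5, 222.2]), 0.61), ('side', array([330.5, 405.2]), 0.88)] (array([ 583.9, -317.9,   50.5]), np.float64(2.4086514236908254))
side_right_hinge [('scene', array([296.5, 244.6]), 0.85), ('side', array([317.1, 385.4]), 0.91)] (array([ 591.7, -251.4,   23.3]), np.float64(2.1568966619464223))
side_near_bar [('scene', array([328.5, 177.6]), 0.64), ('side', array([329.5, 325. ]), 0.57)] (array([ 499. , -312.6,  -22.5]), np.float64(162.0999621953777))
side_near_hinge [('scene', array([267.1, 262.2]), 0.81), ('side', array([312. , 349.4]), 0.94)] (array([ 524.2, -172.5,   33.9]), np.float64(3.71760332
[... 299 characters left out ...]
, ('side', array([241.8, 354.3]), 0.89)] (array([752. ,  28.3, -10.6]), np.float64(2.818980332052876))
offcut [('scene', array([222.8, 349.9]), 0.69), ('side', array([260.6, 257.9]), 0.86)] (array([459.8, 160.8,   6. ]), np.float64(2.999578338712392))
tape [('scene', array([189. , 432.2]), 0.63), ('side', array([207.6, 194.1]), 0.9)] (array([439.5, 495. ,   3.4]), np.float64(2.8688823757159656))
tin [('scene', array([328.2, 179. ]), 0.57), ('side', array([371.8, 453. ]), 0.66)] (array([ 605.1, -462.1,   11. ]), np.float64(4.817149194326678))
driver [('scene', array([284.7, 163.2]), 0.78), ('side', array([420.5, 402.8]), 0.83)] (array([ 424.4, -456.5,   -6.5]), np.float64(2.6513409102535705))
```

The scene view shows the tote near (270,290) with its sides folded down and the cabinet near (425,240), its handle facing the robot. The side view shows the same tote at (370,303) and the handle at (252,197). Next I'll view the cabinet and tote with the wrist camera.

>>> {"name": "carry_out", "arguments": {"commands": [{"x":-39,"y":-28,"z":-22},{"x":-39,"y":-28,"z":-22},{"x":-39,"y":-28,"z":-22},{"x":-39,"y":-28,"z":-22},{"x":-39,"y":-28,"z":-22},{"x":-39,"y":-28,"z":-22},{"x":-39,"y":-28,"z":-22},{"x":-39,"y":-28,"z":-22},{"hand":26}]}}

```text
schema error: expected keys x, y, z, rx, ry, rz, hand
```

```bash
python3 - <<'E'
from h import *
np.set_printoptions(precision=1,suppress=True)
print(bot.state()['eef_pos'],bot.state()['tool_rot'])
C=cam("wrist");im=bot.camera("wrist");cv2.imwrite("pics/w1.png",im)
h=bot.landmark_of("wrist","cab_drawer0_handle")
for r in h[:2]: print(r, atz(C,r['position'],136))
bot.camera("side");bot.camera("scene")
for c in("scene","side"):
    for r in bot.landmark_of(c,"cab_drawer0_handle")[:1]: print(c,r)
np.savez("c1.npz",R=C[1],p=C[2])
E
```

```text
[195.3 593.7 226.7] [0.2 1.  0.  0. ]
scene {'position': [196.3, 396.6], 'confidence': 0.55}
side {'position': [195.4, 251.4], 'confidence': 0.64}
```

View pics/w1.png

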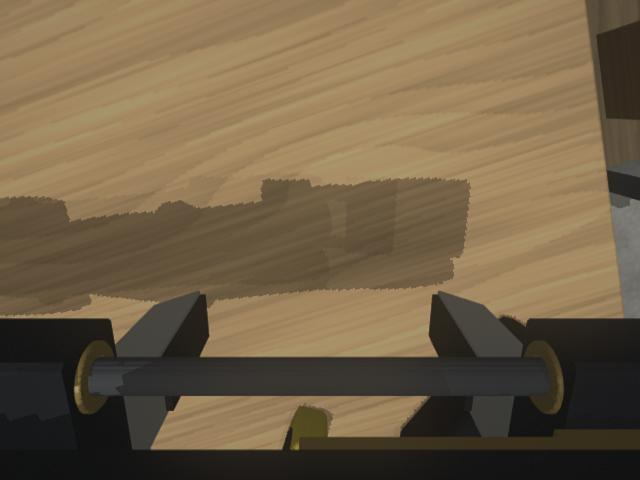

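The wrist view shows bare bench, with the fingers at rows 300–440 and the tape at (310,425). The move was refused because every row needs all its keys, so I'll send it again with all of them.

>>> {"name": "carry_out", "arguments": {"commands": [{"x":-45,"y":-26,"z":-22,"rx":0,"ry":0,"rz":0,"hand":26},{"x":-45,"y":-26,"z":-22,"rx":0,"ry":0,"rz":0,"hand":26},{"x":-45,"y":-26,"z":-22,"rx":0,"ry":0,"rz":0,"hand":26},{"x":-45,"y":-26,"z":-22,"rx":0,"ry":0,"rz":0,"hand":26},{"x":-45,"y":-26,"z":-22,"rx":0,"ry":0,"rz":0,"hand":26},{"x":-45,"y":-26,"z":-22,"rx":0,"ry":0,"rz":0,"hand":26},{"x":-45,"y":-26,"z":-22,"rx":0,"ry":0,"rz":0,"hand":26},{"x":-45,"y":-26,"z":-22,"rx":0,"ry":0,"rz":0,"hand":26},{"x":0,"y":0,"z":0,"rx":0,"ry":0,"rz":0,"hand":26}]}}

```text
clock: 3.02
eef_pos: [475.8, 279.5, 404.7]
tool_rot: [0.162, 0.987, 0.001, 0.002]
wrist_force: [0.0, 0.2, -0.4]
gripper_width: 25.9
gripper_force: 0.0
```

```bash
python3 - <<'E'
from h import *
np.set_printoptions(precision=1,suppress=True)
s=bot.state();print(s['clock'],s['eef_pos'],s['tool_rot'])
C=cam("wrist");im=bot.camera("wrist");cv2.imwrite("pics/w1.png",im)
for r in bot.landmark_of("wrist","cab_drawer0_handle")[:2]: print(r, atz(C,r['position'],136))
for r in bot.silhouettes("wrist","cab_drawer0_handle")[:2]: print(r['rect'],r['confidence'])
E
```

```text
3.025 [475.8 279.5 404.7] [0.2 1.  0.  0. ]
{'position': [240.8, 336.7], 'confidence': 0.66} [534.7 280.9 136. ]
[272.1, 217.8, 444.2, 316.6] 0.92
```

View pics/w1.png

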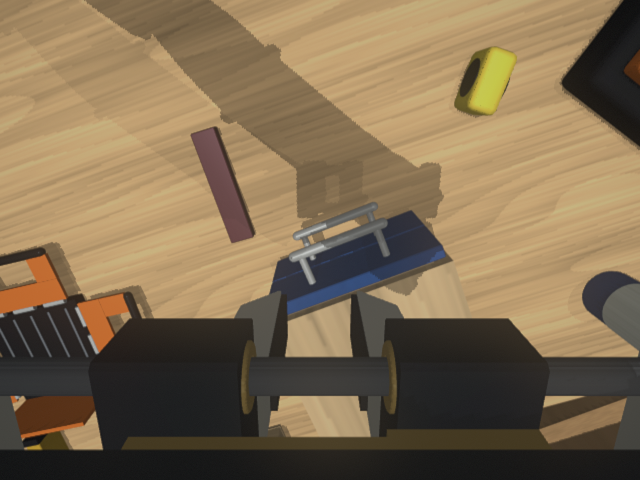

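The wrist view shows the top drawer's bar running from about (292,257) to (384,225). The lower handle is just above it in the picture, the blue front is shut, and part of the tote is at lower left.

```bash
python3 - <<'E'
from h import *
np.set_printoptions(precision=1,suppress=True)
C=cam("wrist")
a=atz(C,(257.5,294),136);b=atz(C,(226,383),136);print(a,b,(a+b)/2,np.linalg.norm(a-b),np.degrees(np.arctan2(*(b-a)[1::-1])))
# lower edge of the front top (163) corners
for rc in ((316,286),(261,451)): print(atz(C,rc,168))
E
```

```text
[531.9 237.8 136. ] [527.9 336.7 136. ] [529.9 287.3 136. ] 98.89754025171501 92.31222729388132
[579.1 214.6 168. ]
[573.  388.5 168. ]
```

>>> {"name": "carry_out", "arguments": {"commands": [{"x":-33,"y":-49,"z":0,"rx":0,"ry":0,"rz":0,"hand":26},{"x":-33,"y":-49,"z":0,"rx":0,"ry":0,"rz":0,"hand":26},{"x":-33,"y":-49,"z":0,"rx":0,"ry":0,"rz":0,"hand":26},{"x":-33,"y":-49,"z":0,"rx":0,"ry":0,"rz":0,"hand":26},{"x":-33,"y":-49,"z":0,"rx":0,"ry":0,"rz":0,"hand":26},{"x":-33,"y":-49,"z":0,"rx":0,"ry":0,"rz":0,"hand":26},{"x":-33,"y":-49,"z":0,"rx":0,"ry":0,"rz":0,"hand":26},{"x":-33,"y":-49,"z":0,"rx":0,"ry":0,"rz":0,"hand":26},{"x":0,"y":0,"z":0,"rx":0,"ry":0,"rz":-6.5,"hand":26},{"x":0,"y":0,"z":0,"rx":0,"ry":0,"rz":-6.5,"hand":26},{"x":0,"y":0,"z":0,"rx":0,"ry":0,"rz":0,"hand":26}]}}

```text
clock: 4.55
eef_pos: [600.8, -169.5, 401.9]
tool_rot: [0.045, 0.999, 0.001, -0.001]
wrist_force: [-0.4, 0.9, -0.3]
gripper_width: 25.9
gripper_force: 0.0
```

```bash
python3 - <<'E'
from h import *
np.set_printoptions(precision=1,suppress=True)
s=bot.state();print(s['clock'],s['eef_pos'],R.from_quat(s['tool_rot']).as_matrix())
C=cam("wrist");im=bot.camera("wrist");cv2.imwrite("pics/w2.png",im)
S={}
for c in("scene","side"): bot.camera(c);S[c]=cam(c)
for n in "side_left_bar side_left_hinge side_right_bar side_right_hinge side_near_bar side_near_hinge".split():
    obs=[]
    for c,Cc in (("wrist",C),("scene",S["scene"]),("side",S["side"])):
        r=bot.landmark_of(c,n)
        if r: obs.append((Cc,r[0]['position'])); 
        if c=="wrist" and r: print(n,r[0],atz(C,r[0]['position'],26))
    if len(obs)>1: print("   tri",tri(obs))
E
```

```text
4.55 [ 600.8 -169.5  401.9] [[-1.   0.1 -0. ]
 [ 0.1  1.   0. ]
 [ 0.   0.  -1. ]]
side_left_bar {'position': [173.8, 432.3], 'confidence': 0.72} [613.7 -26.7  26. ]
   tri (array([614.6, -28.2,  29.4]), np.float64(1.6229677499526802))
side_left_hinge {'position': [173.4, 373.1], 'confidence': 0.88} [ 606.6 -100.6   26. ]
   tri (array([ 609.2, -100.7,   29.8]), np.float64(5.198555830441109))
side_right_bar {'position': [174.1, 190.3], 'confidence': 0.87} [ 586.9 -328.7   26. ]
   tri (array([ 583.7, -321.4,   54.4]), np.float64(5.9701923184295325))
side_right_hinge {'position': [175.0, 254.7], 'confidence': 0.75} [ 595.3 -248.5   26. ]
   tri (array([ 592.2, -247.3,   24.9]), np.float64(6.109129772136024))
side_near_bar {'position': [46.2, 311.9], 'confidence': 0.64} [ 454.4 -163.2   26. ]
   tri (array([ 448.6, -159.1,   30.3]), np.float64(7.471287678058971))
side_near_hinge {'position': [113.8, 311.4], 'confidence': 0.79} [ 528.4 -170.8   26. ]
   tri (array([ 527.8, -171. ,   39.9]), np.float64(4.344649313827796))
```

View pics/w2.png

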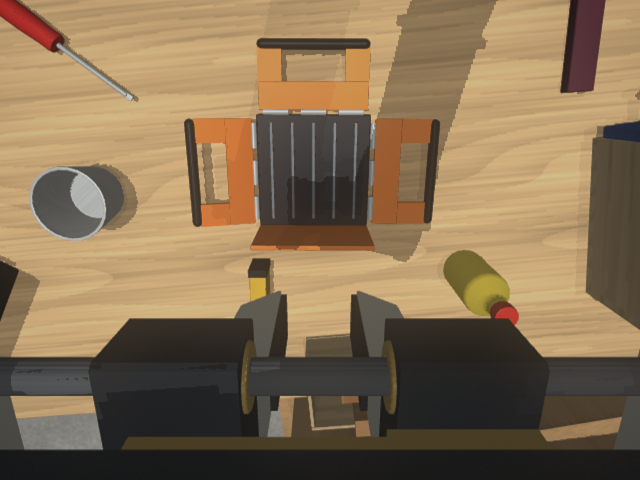

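The wrist view shows all three sides lying down. The left bar is at about (434,172), the right bar at (194,172) and raised about 20°, and the near bar at (314,43). I estimate the tote centre at (600.5, -175) with a yaw of about -5.2°. I'll raise the left side first.

>>> {"name": "carry_out", "arguments": {"commands": [{"x":0,"y":28.3,"z":46,"rx":0,"ry":0,"rz":0,"hand":26},{"x":0,"y":28.3,"z":46,"rx":0,"ry":0,"rz":0,"hand":26},{"x":0,"y":28.3,"z":46,"rx":0,"ry":0,"rz":0,"hand":26},{"x":0,"y":28.3,"z":46,"rx":0,"ry":0,"rz":0,"hand":26},{"x":0,"y":28.3,"z":46,"rx":0,"ry":0,"rz":0,"hand":26},{"x":0,"y":0,"z":32,"rx":0,"ry":0,"rz":0,"hand":26},{"x":0,"y":0,"z":32,"rx":0,"ry":0,"rz":0,"hand":26},{"x":0,"y":0,"z":32,"rx":0,"ry":0,"rz":0,"hand":26},{"x":0,"y":0,"z":22,"rx":0,"ry":0,"rz":0,"hand":26},{"x":0,"y":0,"z":0,"rx":0,"ry":0,"rz":0,"hand":26},{"x":0,"y":0,"z":0,"rx":0,"ry":0,"rz":0,"hand":26}]}}

```text
clock: 6.98
eef_pos: [614.1, -30.5, 55.6]
tool_rot: [0.046, 0.999, 0.0, 0.001]
wrist_force: [0.4, -0.1, -0.4]
gripper_width: 26.1
gripper_force: 0.0
```

```bash
python3 - <<'E'
from h import *
np.set_printoptions(precision=2,suppress=True)
s=bot.state();print(s['clock'],s['eef_pos'],s['wrist_force'],R.from_quat(s['tool_rot']).as_matrix())
im=bot.camera("wrist");cv2.imwrite("pics/w3.png",im)
C=cam("wrist")
for r in bot.landmark_of("wrist","side_left_bar")[:1]: print(r,atz(C,r['position'],26))
E
```

```text
6.975 [614.08 -30.47  55.65] [ 0.41 -0.09 -0.43] [[-1.    0.09  0.  ]
 [ 0.09  1.   -0.  ]
 [-0.    0.   -1.  ]]
{'position': [276.8, 318.1], 'confidence': 0.6} [610.41 -30.14  26.  ]
```

View pics/w3.png

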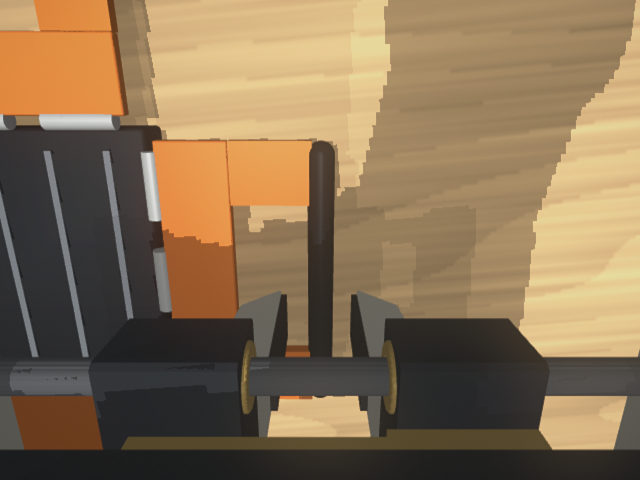

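The bar sits at column 321, centred between the fingers, so the hand is well aligned.

>>> {"name": "carry_out", "arguments": {"commands": [{"x":0,"y":0.5,"z":22,"rx":0,"ry":0,"rz":0,"hand":26},{"x":0,"y":0,"z":20,"rx":0,"ry":0,"rz":0,"hand":26},{"x":0,"y":0,"z":0,"rx":0,"ry":0,"rz":0,"hand":26},{"x":0,"y":0,"z":0,"rx":0,"ry":0,"rz":0,"hand":8},{"x":0,"y":0,"z":0,"rx":0,"ry":0,"rz":0,"hand":8},{"x":0,"y":0,"z":0,"rx":0,"ry":0,"rz":0,"hand":8}], "grip_force": 15}}

```text
clock: 7.82
eef_pos: [614.3, -29.7, 13.6]
tool_rot: [0.045, 0.999, 0.0, 0.001]
wrist_force: [0.9, 0.7, 1.8]
gripper_width: 11.0
gripper_force: 15.0
```

>>> {"name": "carry_out", "arguments": {"commands": [{"x":0,"y":-0.9,"z":-11.6,"rx":0,"ry":0,"rz":0,"hand":8},{"x":0,"y":-2.7,"z":-11.3,"rx":0,"ry":0,"rz":0,"hand":8},{"x":0,"y":-4.4,"z":-10.7,"rx":0,"ry":0,"rz":0,"hand":8},{"x":0,"y":-6.1,"z":-9.9,"rx":0,"ry":0,"rz":0,"hand":8},{"x":0,"y":-7.5,"z":-8.8,"rx":0,"ry":0,"rz":0,"hand":8},{"x":0,"y":-8.8,"z":-7.5,"rx":0,"ry":0,"rz":0,"hand":8},{"x":0,"y":-9.9,"z":-6.1,"rx":0,"ry":0,"rz":0,"hand":8},{"x":0,"y":-10.7,"z":-4.4,"rx":0,"ry":0,"rz":0,"hand":8},{"x":0,"y":-11.3,"z":-2.7,"rx":0,"ry":0,"rz":0,"hand":8},{"x":0,"y":-11.6,"z":-0.9,"rx":0,"ry":0,"rz":0,"hand":8},{"x":0,"y":0,"z":0,"rx":0,"ry":0,"rz":0,"hand":8}]}}

```text
clock: 9.2
eef_pos: [607.4, -103.5, 88.8]
tool_rot: [0.046, 0.999, 0.001, 0.001]
wrist_force: [-0.3, 3.5, 11.6]
gripper_width: 11.4
gripper_force: 15.0
```

>>> {"name": "carry_out", "arguments": {"commands": [{"x":0,"y":-2,"z":1,"rx":0,"ry":0,"rz":0,"hand":8},{"x":0,"y":-2,"z":0,"rx":0,"ry":0,"rz":0,"hand":8},{"x":0,"y":0,"z":0,"rx":0,"ry":0,"rz":0,"hand":8}]}}

```text
clock: 9.57
eef_pos: [607.5, -103.6, 88.5]
tool_rot: [0.044, 0.999, 0.002, 0.001]
wrist_force: [-2.9, 12.9, 19.6]
gripper_width: 10.9
gripper_force: 15.0
```

Left side is against its stop. I'll release it and go to the right side.

>>> {"name": "carry_out", "arguments": {"commands": [{"x":0,"y":0,"z":0,"rx":0,"ry":0,"rz":0,"hand":26},{"x":0,"y":3,"z":0,"rx":0,"ry":0,"rz":0,"hand":26},{"x":0,"y":0,"z":0,"rx":0,"ry":0,"rz":0,"hand":26},{"x":0,"y":0,"z":-30,"rx":0,"ry":0,"rz":0,"hand":26},{"x":0,"y":0,"z":-60,"rx":0,"ry":0,"rz":0,"hand":26},{"x":0,"y":-43,"z":0,"rx":0,"ry":0,"rz":0,"hand":26},{"x":0,"y":-43,"z":0,"rx":0,"ry":0,"rz":0,"hand":26},{"x":0,"y":-43,"z":0,"rx":0,"ry":0,"rz":0,"hand":26},{"x":0,"y":-43,"z":0,"rx":0,"ry":0,"rz":0,"hand":26},{"x":0,"y":-42,"z":0,"rx":0,"ry":0,"rz":0,"hand":26},{"x":0,"y":0,"z":35,"rx":0,"ry":0,"rz":0,"hand":26},{"x":0,"y":0,"z":35,"rx":0,"ry":0,"rz":0,"hand":26},{"x":0,"y":0,"z":30,"rx":0,"ry":0,"rz":0,"hand":26},{"x":0,"y":0,"z":0,"rx":0,"ry":0,"rz":0,"hand":26},{"x":0,"y":0,"z":0,"rx":0,"ry":0,"rz":0,"hand":26}]}}

```text
clock: 11.45
eef_pos: [587.5, -318.2, 76.7]
tool_rot: [0.046, 0.999, -0.0, 0.0]
wrist_force: [0.7, 0.6, 0.2]
gripper_width: 25.5
gripper_force: 0.0
```

```bash
python3 - <<'E'
from h import *
np.set_printoptions(precision=2,suppress=True)
s=bot.state();print(s['clock'],s['eef_pos'],s['wrist_force'],R.from_quat(s['tool_rot']).as_matrix())
im=bot.camera("wrist");cv2.imwrite("pics/w4.png",im)
C=cam("wrist")
for r in bot.landmark_of("wrist","side_right_bar")[:1]: print(r,atz(C,r['position'],50))
E
```

```text
11.45 [ 587.47 -318.2    76.67] [0.7  0.56 0.24] [[-1.    0.09  0.  ]
 [ 0.09  1.   -0.  ]
 [-0.   -0.   -1.  ]]
{'position': [278.3, 315.1], 'confidence': 0.77} [ 583.43 -319.33   50.  ]
```

View pics/w4.png

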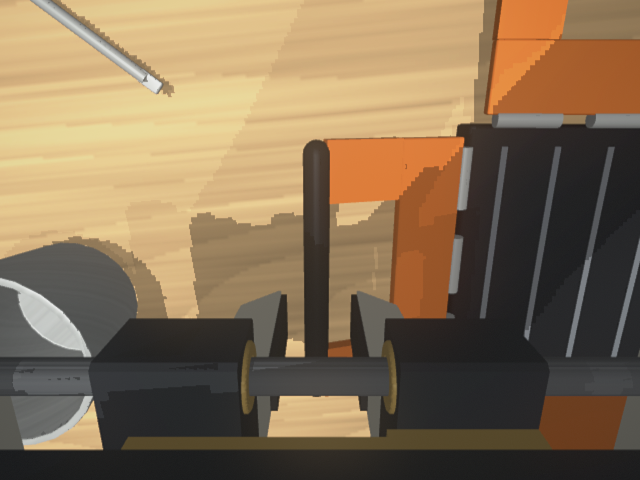

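The right bar is centred between the fingers, at column 316. I'll go down and pinch it.

>>> {"name": "carry_out", "arguments": {"commands": [{"x":0,"y":-0.7,"z":20,"rx":0,"ry":0,"rz":0,"hand":26},{"x":0,"y":0,"z":20,"rx":0,"ry":0,"rz":0,"hand":26},{"x":0,"y":0,"z":0,"rx":0,"ry":0,"rz":0,"hand":26},{"x":0,"y":0,"z":0,"rx":0,"ry":0,"rz":0,"hand":8},{"x":0,"y":0,"z":0,"rx":0,"ry":0,"rz":0,"hand":8},{"x":0,"y":0,"z":0,"rx":0,"ry":0,"rz":0,"hand":8}], "grip_force": 15}}

```text
clock: 12.3
eef_pos: [587.4, -319.3, 36.3]
tool_rot: [0.046, 0.999, -0.001, 0.001]
wrist_force: [-0.8, -3.9, -0.9]
gripper_width: 11.1
gripper_force: 15.0
```

>>> {"name": "carry_out", "arguments": {"commands": [{"x":0,"y":4.4,"z":-10.7,"rx":0,"ry":0,"rz":0,"hand":8},{"x":0,"y":6.1,"z":-9.9,"rx":0,"ry":0,"rz":0,"hand":8},{"x":0,"y":7.5,"z":-8.8,"rx":0,"ry":0,"rz":0,"hand":8},{"x":0,"y":8.8,"z":-7.5,"rx":0,"ry":0,"rz":0,"hand":8},{"x":0,"y":9.9,"z":-6.1,"rx":0,"ry":0,"rz":0,"hand":8},{"x":0,"y":10.7,"z":-4.4,"rx":0,"ry":0,"rz":0,"hand":8},{"x":0,"y":11.3,"z":-2.7,"rx":0,"ry":0,"rz":0,"hand":8},{"x":0,"y":11.6,"z":-0.9,"rx":0,"ry":0,"rz":0,"hand":8},{"x":0,"y":0,"z":0,"rx":0,"ry":0,"rz":0,"hand":8}]}}

```text
clock: 13.42
eef_pos: [594.3, -248.9, 89.1]
tool_rot: [0.045, 0.999, -0.001, 0.001]
wrist_force: [-3.6, -0.2, 15.7]
gripper_width: 11.6
gripper_force: 15.0
```

>>> {"name": "carry_out", "arguments": {"commands": [{"x":0,"y":2,"z":0,"rx":0,"ry":0,"rz":0,"hand":8},{"x":0,"y":2,"z":0,"rx":0,"ry":0,"rz":0,"hand":8},{"x":0,"y":0,"z":0,"rx":0,"ry":0,"rz":0,"hand":8}]}}

```text
clock: 13.8
eef_pos: [594.3, -248.6, 89.1]
tool_rot: [0.047, 0.999, -0.003, 0.002]
wrist_force: [-3.7, -9.8, 10.2]
gripper_width: 11.8
gripper_force: 15.0
```

>>> {"name": "carry_out", "arguments": {"commands": [{"x":0,"y":0,"z":0,"rx":0,"ry":0,"rz":0,"hand":26},{"x":0,"y":-4,"z":0,"rx":0,"ry":0,"rz":0,"hand":26},{"x":0,"y":0,"z":0,"rx":0,"ry":0,"rz":0,"hand":26},{"x":0,"y":0,"z":-30,"rx":0,"ry":0,"rz":0,"hand":26},{"x":0,"y":0,"z":-60,"rx":0,"ry":0,"rz":0,"hand":26},{"x":36.7,"y":17.5,"z":0,"rx":0,"ry":0,"rz":0,"hand":26},{"x":36.7,"y":17.5,"z":0,"rx":0,"ry":0,"rz":0,"hand":26},{"x":36.7,"y":17.5,"z":0,"rx":0,"ry":0,"rz":0,"hand":26},{"x":36.7,"y":17.5,"z":0,"rx":0,"ry":0,"rz":0,"hand":26},{"x":0,"y":0,"z":13,"rx":0,"ry":0,"rz":10,"hand":26},{"x":0,"y":0,"z":13,"rx":0,"ry":0,"rz":10,"hand":26},{"x":0,"y":0,"z":13,"rx":0,"ry":0,"rz":10,"hand":26},{"x":0,"y":0,"z":13,"rx":0,"ry":0,"rz":10,"hand":26},{"x":0,"y":0,"z":13,"rx":0,"ry":0,"rz":10,"hand":26},{"x":0,"y":0,"z":13,"rx":0,"ry":0,"rz":10,"hand":26},{"x":0,"y":0,"z":13,"rx":0,"ry":0,"rz":10,"hand":26},{"x":0,"y":0,"z":13,"rx":0,"ry":0,"rz":10,"hand":26},{"x":0,"y":0,"z":13,"rx":0,"ry":0,"rz":10,"hand":26},{"x":0,"y":0,"z":0,"rx":0,"ry":0,"rz":0,"hand":26},{"x":0,"y":0,"z":0,"rx":0,"ry":0,"rz":0,"hand":26}]}}

```text
clock: 16.3
eef_pos: [453.8, -165.1, 59.9]
tool_rot: [0.737, 0.676, 0.0, -0.0]
wrist_force: [-0.4, -0.4, -0.8]
gripper_width: 26.3
gripper_force: 0.0
```

```bash
python3 - <<'E'
from h import *
np.set_printoptions(precision=2,suppress=True)
s=bot.state();print(s['clock'],s['eef_pos'],s['joints'],R.from_quat(s['tool_rot']).as_matrix())
C=cam("wrist");im=bot.camera("wrist");cv2.imwrite("pics/w5.png",im)
for r in bot.landmark_of("wrist","side_near_bar")[:1]: print(r,atz(C,r['position'],26))
for r in bot.silhouettes("wrist","side_near_bar")[:1]: print(r['rect'])
# dark bar columns in some rows
for row in (180,220,260): print(row,[c for c in range(290,350) if im[row,c].max()<75][::1])
E
```

```text
16.3 [ 453.79 -165.11   59.89] [-0.27  0.5   0.69  2.13 -0.51  0.67  0.69] [[ 0.09  1.    0.  ]
 [ 1.   -0.09  0.  ]
 [ 0.   -0.   -1.  ]]
{'position': [277.5, 310.7], 'confidence': 0.7} [ 451. -162.   26.]
[299.0, 141.6, 479.0, 356.0]
180 [300, 301, 302, 303, 304, 305, 306, 307, 308, 309, 310, 311, 312, 313, 314, 315, 316, 317, 318, 319, 320, 321, 322, 323]
220 [300, 301, 302, 303, 304, 305, 306, 307, 308, 309, 310, 311, 312, 313, 314, 315, 316, 317, 318, 319, 320, 321, 322, 323, 324]
260 [300, 301, 302, 303, 304, 305, 306, 307, 308, 309, 310, 311, 312, 313, 314, 315, 316, 317, 318, 319, 320, 321, 322, 323, 324]
```

>>> {"name": "carry_out", "arguments": {"commands": [{"x":2,"y":-2.8,"z":24,"rx":0,"ry":0,"rz":0,"hand":26},{"x":0,"y":0,"z":23,"rx":0,"ry":0,"rz":0,"hand":26},{"x":0,"y":0,"z":0,"rx":0,"ry":0,"rz":0,"hand":26},{"x":0,"y":0,"z":0,"rx":0,"ry":0,"rz":0,"hand":8},{"x":0,"y":0,"z":0,"rx":0,"ry":0,"rz":0,"hand":8},{"x":0,"y":0,"z":0,"rx":0,"ry":0,"rz":0,"hand":8}], "grip_force": 15}}

```text
clock: 17.2
eef_pos: [451.0, -163.1, 13.1]
tool_rot: [0.739, 0.674, 0.0, 0.0]
wrist_force: [-2.4, -0.9, 1.1]
gripper_width: 11.2
gripper_force: 15.0
```

>>> {"name": "carry_out", "arguments": {"commands": [{"x":0,"y":0.9,"z":-11.6,"rx":0,"ry":0,"rz":0,"hand":8},{"x":0,"y":2.7,"z":-11.3,"rx":0,"ry":0,"rz":0,"hand":8},{"x":0,"y":4.4,"z":-10.7,"rx":0,"ry":0,"rz":0,"hand":8},{"x":0,"y":6.1,"z":-9.9,"rx":0,"ry":0,"rz":0,"hand":8},{"x":0,"y":7.5,"z":-8.8,"rx":0,"ry":0,"rz":0,"hand":8},{"x":0,"y":8.8,"z":-7.5,"rx":0,"ry":0,"rz":0,"hand":8},{"x":0,"y":9.9,"z":-6.1,"rx":0,"ry":0,"rz":0,"hand":8},{"x":0,"y":10.7,"z":-4.4,"rx":0,"ry":0,"rz":0,"hand":8},{"x":0,"y":11.3,"z":-2.7,"rx":0,"ry":0,"rz":0,"hand":8},{"x":0,"y":11.6,"z":-0.9,"rx":0,"ry":0,"rz":0,"hand":8},{"x":0,"y":0,"z":0,"rx":0,"ry":0,"rz":0,"hand":8}]}}

```text
clock: 18.58
eef_pos: [524.7, -169.8, 87.2]
tool_rot: [0.739, 0.674, -0.0, -0.001]
wrist_force: [-7.8, 0.3, 10.1]
gripper_width: 11.2
gripper_force: 15.0
```

>>> {"name": "carry_out", "arguments": {"commands": [{"x":0,"y":2,"z":0,"rx":0,"ry":0,"rz":0,"hand":8},{"x":0,"y":2,"z":0,"rx":0,"ry":0,"rz":0,"hand":8},{"x":0,"y":0,"z":0,"rx":0,"ry":0,"rz":0,"hand":8}]}}

```text
clock: 18.95
eef_pos: [524.9, -169.8, 86.9]
tool_rot: [0.739, 0.674, -0.001, -0.003]
wrist_force: [-18.8, 2.2, 22.3]
gripper_width: 11.2
gripper_force: 15.0
```

Near side is up against its stop too. I'll release it and go over to the drawer.

>>> {"name": "carry_out", "arguments": {"commands": [{"x":0,"y":0,"z":0,"rx":0,"ry":0,"rz":0,"hand":26},{"x":0,"y":-3,"z":0,"rx":0,"ry":0,"rz":0,"hand":26},{"x":0,"y":0,"z":0,"rx":0,"ry":0,"rz":0,"hand":26},{"x":0,"y":0,"z":-30,"rx":0,"ry":0,"rz":0,"hand":26},{"x":0,"y":0,"z":-60,"rx":0,"ry":0,"rz":0,"hand":26},{"x":0,"y":0,"z":-12,"rx":0,"ry":0,"rz":-9.75,"hand":0},{"x":0,"y":0,"z":-12,"rx":0,"ry":0,"rz":-9.75,"hand":0},{"x":0,"y":0,"z":-12,"rx":0,"ry":0,"rz":-9.75,"hand":0},{"x":0,"y":0,"z":-12,"rx":0,"ry":0,"rz":-9.75,"hand":0},{"x":0,"y":0,"z":-12,"rx":0,"ry":0,"rz":-9.75,"hand":0},{"x":0,"y":0,"z":-12,"rx":0,"ry":0,"rz":-9.75,"hand":0},{"x":0,"y":0,"z":-12,"rx":0,"ry":0,"rz":-9.75,"hand":0},{"x":0,"y":0,"z":-12,"rx":0,"ry":0,"rz":-9.75,"hand":0},{"x":0,"y":0,"z":-12,"rx":0,"ry":0,"rz":-9.75,"hand":0},{"x":0,"y":0,"z":-12,"rx":0,"ry":0,"rz":-9.75,"hand":0}]}}

```text
clock: 20.82
eef_pos: [526.1, -169.5, 297.1]
tool_rot: [-0.023, 1.0, 0.0, 0.0]
wrist_force: [-0.3, -0.8, -0.6]
gripper_width: 0.5
gripper_force: 0.0
```

>>> {"name": "carry_out", "arguments": {"commands": [{"x":0,"y":57,"z":0,"rx":0,"ry":0,"rz":0,"hand":0},{"x":0,"y":57,"z":0,"rx":0,"ry":0,"rz":0,"hand":0},{"x":0,"y":57,"z":0,"rx":0,"ry":0,"rz":0,"hand":0},{"x":0,"y":57,"z":0,"rx":0,"ry":0,"rz":0,"hand":0},{"x":0,"y":57,"z":0,"rx":0,"ry":0,"rz":0,"hand":0},{"x":0,"y":57,"z":0,"rx":0,"ry":0,"rz":0,"hand":0},{"x":0,"y":57,"z":0,"rx":0,"ry":0,"rz":0,"hand":0},{"x":0,"y":57,"z":0,"rx":0,"ry":0,"rz":0,"hand":0},{"x":0,"y":0,"z":0,"rx":0,"ry":0,"rz":0,"hand":0},{"x":0,"y":0,"z":0,"rx":0,"ry":0,"rz":0,"hand":0}]}}

```text
clock: 22.08
eef_pos: [507.6, 285.7, 296.4]
tool_rot: [-0.02, 1.0, -0.0, 0.0]
wrist_force: [-0.1, -0.5, 0.3]
gripper_width: 0.9
gripper_force: 0.0
```

```bash
python3 - <<'E'
from h import *
np.set_printoptions(precision=2,suppress=True)
s=bot.state();print(s['clock'],s['eef_pos'],s['joints'],R.from_quat(s['tool_rot']).as_matrix())
C=cam("wrist");im=bot.camera("wrist");cv2.imwrite("pics/w5.png",im)
for r in bot.landmark_of("wrist","cab_drawer0_handle")[:1]: print(r,atz(C,r['position'],136))
for c in("scene",):
    bot.camera(c)
    for n in("side_left_bar","side_right_bar","side_near_bar"):
        for r in bot.landmark_of(c,n)[:1]: print(n,r['confidence'],atz(cam(c),r['position'],100))
E
```

```text
22.075 [507.61 285.73 296.39] [-0.77  0.32  0.22  1.59 -0.07  1.25  1.08] [[-1.   -0.04  0.  ]
 [-0.04  1.   -0.  ]
 [-0.   -0.   -1.  ]]
{'position': [247.8, 313.6], 'confidence': 0.82} [533.36 282.96 136.  ]
side_left_bar 0.74 [ 603.05 -106.07  100.  ]
side_right_bar 0.75 [ 584.27 -242.63  100.  ]
side_near_bar 0.91 [ 518.52 -169.21  100.  ]
```

View pics/w5.png

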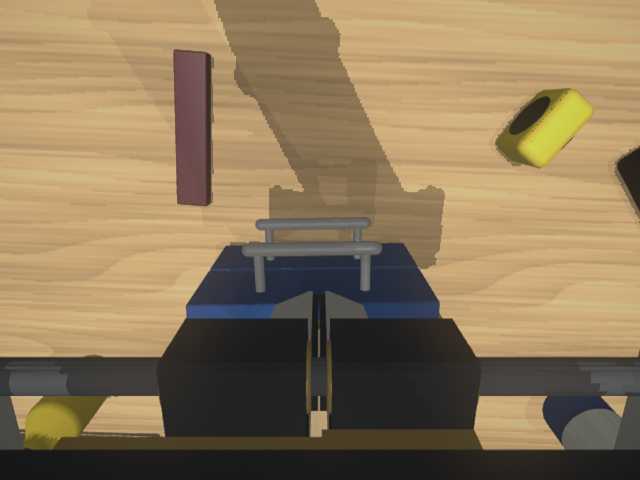

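The handle bar runs from about (244,250) to (381,247), which puts its middle near (533,283,136). The tote's bars read as upright. I'll approach the gap behind the bar and look again from close up.

>>> {"name": "carry_out", "arguments": {"commands": [{"x":-15,"y":-1.5,"z":28,"rx":0,"ry":0,"rz":0,"hand":0},{"x":-15,"y":-1.5,"z":28,"rx":0,"ry":0,"rz":0,"hand":0},{"x":-15,"y":-1.5,"z":28,"rx":0,"ry":0,"rz":0,"hand":0},{"x":0,"y":0,"z":27,"rx":0,"ry":0,"rz":0,"hand":0},{"x":0,"y":0,"z":0,"rx":0,"ry":0,"rz":0,"hand":0},{"x":0,"y":0,"z":0,"rx":0,"ry":0,"rz":0,"hand":0}]}}

```text
clock: 23.12
eef_pos: [553.1, 283.2, 186.7]
tool_rot: [-0.02, 1.0, 0.0, 0.001]
wrist_force: [1.1, -0.4, 0.8]
gripper_width: 0.3
gripper_force: 0.0
```

```bash
python3 - <<'E'
from h import *
np.set_printoptions(precision=2,suppress=True)
s=bot.state();print(s['clock'],s['eef_pos'],R.from_quat(s['tool_rot']).as_matrix())
C=cam("wrist");im=bot.camera("wrist");cv2.imwrite("pics/w6.png",im)
for r in bot.landmark_of("wrist","cab_drawer0_handle")[:1]: print(r,atz(C,r['position'],136))
E
```

```text
23.125 [553.09 283.24 186.75] [[-1.   -0.04  0.  ]
 [-0.04  1.    0.  ]
 [-0.    0.   -1.  ]]
{'position': [237.4, 316.9], 'confidence': 0.87} [536.11 281.84 136.  ]
```

View pics/w6.png

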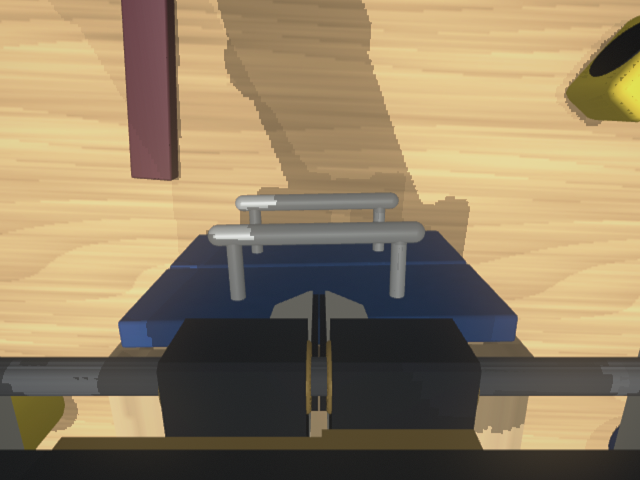

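The close view shows the bar centred at about (317,233.5), its posts meeting the front near row 298, and the front's top edge near row 318.

```bash
python3 - <<'E'
from h import *
np.set_printoptions(precision=2,suppress=True)
C=cam("wrist")
for rc,z in (((236,212),136),((231,422),136),((233.5,317),136),((299,237),136),((296,398),136),((320,122),163),((316,516),163)): print(rc,z,atz(C,rc,z))
E
```

```text
(236, 212) 136 [537.79 228.39 136.  ]
(231, 422) 136 [530.9  335.76 136.  ]
(233.5, 317) 136 [534.34 282.15 136.  ]
(299, 237) 136 [572.86 240.53 136.  ]
(296, 398) 136 [567.72 327.03 136.  ]
(320, 122) 163 [572.84 190.7  163.  ]
(316, 516) 163 [563.43 378.1  163.  ]
```

>>> {"name": "carry_out", "arguments": {"commands": [{"x":-1.7,"y":0,"z":10,"rx":0,"ry":0,"rz":-1,"hand":0},{"x":0,"y":0,"z":13,"rx":0,"ry":0,"rz":0,"hand":0},{"x":0,"y":0,"z":13,"rx":0,"ry":0,"rz":0,"hand":0},{"x":0,"y":0,"z":13,"rx":0,"ry":0,"rz":0,"hand":0},{"x":0,"y":0,"z":13,"rx":0,"ry":0,"rz":0,"hand":0},{"x":0,"y":0,"z":0,"rx":0,"ry":0,"rz":0,"hand":0}]}}

```text
clock: 23.98
eef_pos: [553.6, 282.8, 122.1]
tool_rot: [-0.029, 1.0, -0.001, -0.001]
wrist_force: [0.5, -0.0, 0.0]
gripper_width: 0.2
gripper_force: 0.0
```

>>> {"name": "carry_out", "arguments": {"commands": [{"x":8,"y":0,"z":0,"rx":0,"ry":0,"rz":0,"hand":0},{"x":16,"y":0,"z":0,"rx":0,"ry":0,"rz":0,"hand":0},{"x":16,"y":0,"z":0,"rx":0,"ry":0,"rz":0,"hand":0},{"x":16,"y":0,"z":0,"rx":0,"ry":0,"rz":0,"hand":0},{"x":16,"y":0,"z":0,"rx":0,"ry":0,"rz":0,"hand":0},{"x":16,"y":0,"z":0,"rx":0,"ry":0,"rz":0,"hand":0},{"x":16,"y":0,"z":0,"rx":0,"ry":0,"rz":0,"hand":0},{"x":16,"y":0,"z":0,"rx":0,"ry":0,"rz":0,"hand":0},{"x":16,"y":0,"z":0,"rx":0,"ry":0,"rz":0,"hand":0},{"x":12,"y":0,"z":0,"rx":0,"ry":0,"rz":0,"hand":0},{"x":5,"y":0,"z":0,"rx":0,"ry":0,"rz":0,"hand":0}]}}

```text
clock: 25.35
eef_pos: [400.4, 274.4, 123.4]
tool_rot: [-0.029, 1.0, -0.0, -0.0]
wrist_force: [2.3, -0.0, 0.6]
gripper_width: 0.3
gripper_force: 0.1
```

>>> {"name": "carry_out", "arguments": {"commands": [{"x":5,"y":0,"z":0,"rx":0,"ry":0,"rz":0,"hand":0},{"x":3,"y":0,"z":0,"rx":0,"ry":0,"rz":0,"hand":0},{"x":0,"y":0,"z":0,"rx":0,"ry":0,"rz":0,"hand":0}]}}

```text
clock: 25.72
eef_pos: [393.4, 273.9, 123.5]
tool_rot: [-0.029, 1.0, -0.0, -0.0]
wrist_force: [-0.3, 0.5, 0.9]
gripper_width: 0.4
gripper_force: 0.0
```

>>> {"name": "carry_out", "arguments": {"commands": [{"x":3,"y":0,"z":0,"rx":0,"ry":0,"rz":0,"hand":0},{"x":3,"y":0,"z":0,"rx":0,"ry":0,"rz":0,"hand":0},{"x":2,"y":0,"z":0,"rx":0,"ry":0,"rz":0,"hand":0},{"x":0,"y":0,"z":0,"rx":0,"ry":0,"rz":0,"hand":0}]}}

```text
clock: 26.22
eef_pos: [389.6, 273.8, 123.9]
tool_rot: [-0.028, 1.0, 0.001, 0.003]
wrist_force: [14.9, 0.2, -13.1]
gripper_width: 0.4
gripper_force: 7.8
```

The drawer is at its stop: I felt about 15 N after a full 160 mm of travel. I'll back off and look at the battery.

>>> {"name": "carry_out", "arguments": {"commands": [{"x":-7,"y":0,"z":0,"rx":0,"ry":0,"rz":0,"hand":0},{"x":-2,"y":0,"z":0,"rx":0,"ry":0,"rz":0,"hand":0},{"x":0,"y":0,"z":-40,"rx":0,"ry":0,"rz":0,"hand":0},{"x":0,"y":0,"z":-60,"rx":0,"ry":0,"rz":0,"hand":0},{"x":-40,"y":0,"z":-60,"rx":0,"ry":0,"rz":0,"hand":60},{"x":-40,"y":0,"z":-40,"rx":0,"ry":0,"rz":0,"hand":60},{"x":0,"y":0,"z":0,"rx":0,"ry":0,"rz":0,"hand":60},{"x":0,"y":0,"z":0,"rx":0,"ry":0,"rz":0,"hand":60}]}}

```text
clock: 27.22
eef_pos: [467.9, 278.3, 314.5]
tool_rot: [-0.029, 1.0, -0.0, -0.001]
wrist_force: [-1.3, -0.7, -0.5]
gripper_width: 36.1
gripper_force: 0.0
```

```bash
python3 - <<'E'
from h import *
np.set_printoptions(precision=2,suppress=True)
s=bot.state();print(s['clock'],s['eef_pos'],R.from_quat(s['tool_rot']).as_matrix())
C=cam("wrist");im=bot.camera("wrist");cv2.imwrite("pics/w7.png",im)
for r in bot.landmark_of("wrist","cab_drawer0_handle")[:1]: print('handle',r,atz(C,r['position'],136))
for r in bot.landmark_of("wrist","battery")[:2]: print(r,atz(C,r['position'],97))
for r in bot.silhouettes("wrist","battery")[:2]:
    m=r['mask'].astype(np.uint8);c,_=cv2.findContours(m,0,2);c=max(c,key=cv2.contourArea);print(r['confidence'],r['rect'],cv2.minAreaRect(c))
E
```

```text
27.225 [467.92 278.27 314.46] [[-1.   -0.06 -0.  ]
 [-0.06  1.   -0.  ]
 [ 0.   -0.   -1.  ]]
handle {'position': [166.5, 209.1], 'confidence': 0.17} [436.92 190.41 136.  ]
{'position': [226.3, 316.3], 'confidence': 0.91} [491.67 277.64  97.  ]
0.79 [280.0, 171.2, 352.4, 295.0] ((316.0900573730469, 234.69293212890625), (119.15967559814453, 68.2236099243164), 88.60282135009766)
```

View pics/w7.png

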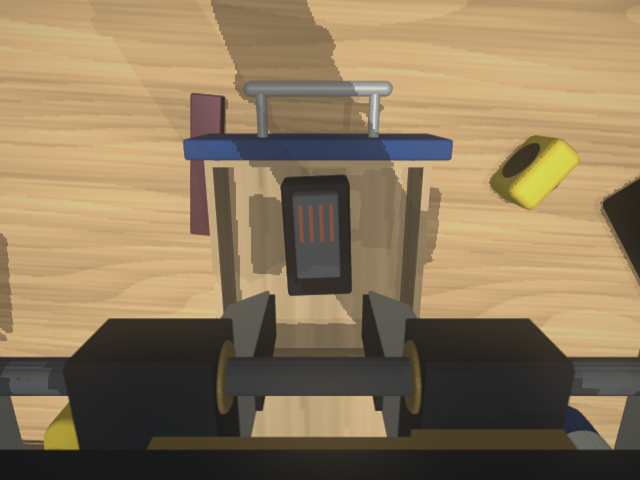

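The drawer is open, with the battery lying lengthwise at columns 282–352, rows 176–294. The rail's middle is at about (317,235), turned about 3° from the tool.

```bash
python3 - <<'E'
from h import *
np.set_printoptions(precision=2,suppress=True)
C=cam("wrist"); s=bot.state(); Rt=R.from_quat(s['tool_rot']).as_matrix()
p=atz(C,(234.5,317),149);print("rail",p)
q=[atz(C,rc,z) for rc,z in (((193,291),149),((190,338),149),((276,341),149),((279,297),149))];print(np.array(q)); 
q=np.array(q);ax=(q[2]+q[3]-q[0]-q[1])/2;print(np.linalg.norm(ax),np.degrees(np.arctan2(ax[1],ax[0])),np.linalg.norm(q[0]-q[1]),q.mean(0))
print("handle",atz(C,(89,318),136)); np.savez("w7.npz",R=C[1],p=C[2])
cv2.imwrite("pics/dbg.png",bot.camera("wrist"))
E
```

```text
rail [483.67 278.01 149.  ]
[[451.54 256.12 149.  ]
 [447.1  292.06 149.  ]
 [517.94 299.65 149.  ]
 [522.69 263.81 149.  ]]
71.40680446378872 6.1399053308982365 36.21686716451156 [484.82 277.91 149.  ]
handle [374.55 272.45 136.  ]
```

>>> {"name": "carry_out", "arguments": {"commands": [{"x":-8.4,"y":-0.6,"z":36,"rx":0,"ry":0,"rz":-1.4,"hand":60},{"x":-8.4,"y":-0.6,"z":36,"rx":0,"ry":0,"rz":-1.4,"hand":60},{"x":0,"y":0,"z":36,"rx":0,"ry":0,"rz":0,"hand":60},{"x":0,"y":0,"z":36,"rx":0,"ry":0,"rz":0,"hand":60},{"x":0,"y":0,"z":0,"rx":0,"ry":0,"rz":0,"hand":60},{"x":0,"y":0,"z":0,"rx":0,"ry":0,"rz":0,"hand":60}]}}

```text
clock: 28.22
eef_pos: [486.3, 278.7, 172.7]
tool_rot: [-0.053, 0.999, 0.0, 0.0]
wrist_force: [0.2, 0.4, 0.6]
gripper_width: 59.8
gripper_force: 0.0
```

```bash
python3 - <<'E'
from h import *
np.set_printoptions(precision=2,suppress=True)
s=bot.state();print(s['clock'],s['eef_pos'],R.from_quat(s['tool_rot']).as_matrix(),s['gripper_width'])
C=cam("wrist");im=bot.camera("wrist");cv2.imwrite("pics/w8.png",im)
z=np.load("w7.npz");m=bot.camera_model("wrist");C0=(m,z['R'],z['p'])
for r in bot.landmark_of("wrist","battery")[:1]: print(r,atz(C,r['position'],97),tri([(C,r['position']),(C0,(226.3,316.3))]))
for r in bot.silhouettes("wrist","battery")[:1]:
    mm=r['mask'].astype(np.uint8)
    print(r['confidence'],r['rect'])
    for row in range(150,300,30): 
        x=np.where(mm[row])[0]; print(row,(x.min(),x.max()) if len(x) else None, [int(v) for v in im[row,260:380:6].mean(1)])
print([int(v) for v in im[100:320:8,318].mean(1)])
E
```

```text
28.225 [486.35 278.7  172.7 ] [[-0.99 -0.11  0.  ]
 [-0.11  0.99  0.  ]
 [-0.    0.   -1.  ]] 59.75047546952847
{'position': [265.0, 314.9], 'confidence': 0.85} [494.23 277.49  97.  ] (array([484.73, 277.02, 121.58]), np.float64(0.35220644142685453))
0.65 [260.6, 182.3, 376.5, 357.5]
150 None [73, 74, 74, 74, 73, 79, 80, 80, 80, 80, 81, 81, 81, 81, 82, 82, 83, 83, 83, 85]
180 None [132, 130, 128, 126, 130, 129, 120, 118, 123, 140, 140, 142, 144, 143, 139, 139, 143, 147, 145, 149]
210 (np.int64(259), np.int64(374)) [49, 55, 54, 53, 69, 69, 68, 67, 66, 66, 66, 67, 67, 67, 67, 67, 54, 55, 52, 55]
240 (np.int64(261), np.int64(373)) [86, 53, 52, 87, 97, 110, 97, 97, 110, 96, 96, 111, 96, 96, 110, 97, 67, 50, 51, 135]
270 (np.int64(262), np.int64(371)) [127, 49, 49, 75, 96, 109, 95, 95, 109, 95, 94, 109, 95, 95, 109, 95, 49, 49, 47, 135]
[128, 138, 61, 82, 83, 81, 81, 104, 152, 139, 140, 41, 44, 49, 68, 94, 96, 96, 96, 95, 95, 95, 94, 94, 94, 94, 93, 93]
```

>>> {"name": "carry_out", "arguments": {"commands": [{"x":1,"y":-0.7,"z":16,"rx":0,"ry":0,"rz":0,"hand":60},{"x":0,"y":0,"z":14,"rx":0,"ry":0,"rz":0,"hand":60},{"x":0,"y":0,"z":7,"rx":0,"ry":0,"rz":0,"hand":60},{"x":0,"y":0,"z":0,"rx":0,"ry":0,"rz":0,"hand":60},{"x":0,"y":0,"z":0,"rx":0,"ry":0,"rz":0,"hand":25},{"x":0,"y":0,"z":0,"rx":0,"ry":0,"rz":0,"hand":25},{"x":0,"y":0,"z":0,"rx":0,"ry":0,"rz":0,"hand":25},{"x":0,"y":0,"z":0,"rx":0,"ry":0,"rz":0,"hand":25}], "grip_force": 40}}

```text
clock: 29.38
eef_pos: [485.2, 277.6, 134.9]
tool_rot: [-0.053, 0.999, 0.0, 0.0]
wrist_force: [-0.0, -0.7, 1.2]
gripper_width: 35.9
gripper_force: 40.0
```

>>> {"name": "carry_out", "arguments": {"commands": [{"x":0,"y":0,"z":-8,"rx":0,"ry":0,"rz":0,"hand":25},{"x":0,"y":0,"z":-16,"rx":0,"ry":0,"rz":0,"hand":25},{"x":0,"y":0,"z":-24,"rx":0,"ry":0,"rz":0,"hand":25},{"x":0,"y":0,"z":-32,"rx":0,"ry":0,"rz":0,"hand":25},{"x":0,"y":0,"z":-32,"rx":0,"ry":0,"rz":0,"hand":25},{"x":0,"y":0,"z":0,"rx":0,"ry":0,"rz":0,"hand":25}]}}

```text
clock: 30.12
eef_pos: [486.4, 278.2, 249.6]
tool_rot: [-0.053, 0.999, 0.002, 0.002]
wrist_force: [1.2, -0.0, -3.7]
gripper_width: 35.4
gripper_force: 40.0
```

>>> {"name": "carry_out", "arguments": {"commands": [{"x":-4.8,"y":-20,"z":0,"rx":0,"ry":0,"rz":0,"hand":25},{"x":-4.8,"y":-30,"z":0,"rx":0,"ry":0,"rz":0,"hand":25},{"x":-4.8,"y":-37.6,"z":0,"rx":0,"ry":0,"rz":0,"hand":25},{"x":-4.8,"y":-37.6,"z":0,"rx":0,"ry":0,"rz":0,"hand":25},{"x":-4.8,"y":-37.6,"z":0,"rx":0,"ry":0,"rz":0,"hand":25},{"x":-4.8,"y":-37.6,"z":0,"rx":0,"ry":0,"rz":0,"hand":25},{"x":-4.8,"y":-37.6,"z":0,"rx":0,"ry":0,"rz":0,"hand":25},{"x":-4.8,"y":-37.6,"z":0,"rx":0,"ry":0,"rz":0,"hand":25},{"x":-4.8,"y":-37.6,"z":0,"rx":0,"ry":0,"rz":0,"hand":25},{"x":-4.8,"y":-37.6,"z":0,"rx":0,"ry":0,"rz":0,"hand":25},{"x":-4.8,"y":-37.6,"z":0,"rx":0,"ry":0,"rz":0,"hand":25},{"x":-4.8,"y":-37.6,"z":0,"rx":0,"ry":0,"rz":0,"hand":25},{"x":-4.8,"y":-37.4,"z":0,"rx":0,"ry":0,"rz":0,"hand":25},{"x":0,"y":0,"z":0,"rx":0,"ry":0,"rz":5.7,"hand":25},{"x":0,"y":0,"z":0,"rx":0,"ry":0,"rz":5.6,"hand":25},{"x":0,"y":0,"z":0,"rx":0,"ry":0,"rz":0,"hand":25},{"x":0,"y":0,"z":0,"rx":0,"ry":0,"rz":0,"hand":25}]}}

```text
clock: 32.25
eef_pos: [595.9, -176.4, 246.0]
tool_rot: [0.044, 0.999, 0.0, -0.0]
wrist_force: [-0.3, -0.4, -4.4]
gripper_width: 35.6
gripper_force: 40.0
```

```bash
python3 - <<'E'
from h import *
np.set_printoptions(precision=2,suppress=True)
s=bot.state();print(s['clock'],s['eef_pos'],R.from_quat(s['tool_rot']).as_matrix())
C=cam("wrist");im=bot.camera("wrist")
bot.camera("scene");bot.camera("side")
for c in("wrist","scene","side"):
    Cc=cam(c)
    for n,z in (("side_left_bar",100),("side_right_bar",100),("side_near_bar",100),("tote",0),("battery",211)):
        for r in bot.landmark_of(c,n)[:1]: print(c,n,round(r['confidence'],2),atz(Cc,r['position'],z))
print('drawer', [ (r['confidence'],atz(cam("scene"),r['position'],136)) for r in bot.landmark_of("scene","cab_drawer0_handle")[:1]])
E
```

```text
32.25 [ 595.88 -176.38  245.96] [[-1.    0.09 -0.  ]
 [ 0.09  1.    0.  ]
 [ 0.    0.   -1.  ]]
wrist side_left_bar 0.64 [ 603.67 -102.79  100.  ]
wrist side_right_bar 0.84 [ 590.76 -248.56  100.  ]
wrist side_near_bar 0.8 [ 526.51 -167.98  100.  ]
wrist tote 0.68 [ 601.8  -174.72    0.  ]
wrist battery 0.85 [ 603.69 -176.94  211.  ]
scene side_left_bar 0.64 [600.89 -94.7  100.  ]
scene side_right_bar 0.56 [ 587.02 -245.81  100.  ]
scene side_near_bar 0.9 [ 519.77 -167.51  100.  ]
scene tote 0.89 [ 595.71 -179.1     0.  ]
scene battery 0.78 [ 604.54 -176.43  211.  ]
side side_left_bar 0.79 [ 608.61 -104.99  100.  ]
side side_right_bar 0.85 [ 595.52 -249.6   100.  ]
side side_near_bar 0.63 [ 522.02 -172.5   100.  ]
side tote 0.87 [ 598.97 -171.56    0.  ]
side battery 0.76 [ 600.86 -185.35  211.  ]
drawer [(0.56, array([369.5 , 274.51, 136.  ]))]
```

Everything lines up, so I'll lower the pack into the tote.

>>> {"name": "carry_out", "arguments": {"commands": [{"x":0,"y":0,"z":30,"rx":0,"ry":0,"rz":0,"hand":25},{"x":0,"y":0,"z":40,"rx":0,"ry":0,"rz":0,"hand":25},{"x":0,"y":0,"z":40,"rx":0,"ry":0,"rz":0,"hand":25},{"x":0,"y":0,"z":30,"rx":0,"ry":0,"rz":0,"hand":25},{"x":0,"y":0,"z":20,"rx":0,"ry":0,"rz":0,"hand":25},{"x":0,"y":0,"z":14,"rx":0,"ry":0,"rz":0,"hand":25},{"x":0,"y":0,"z":0,"rx":0,"ry":0,"rz":0,"hand":25},{"x":0,"y":0,"z":0,"rx":0,"ry":0,"rz":0,"hand":25}]}}

```text
clock: 34.2
eef_pos: [596.9, -176.9, 73.4]
tool_rot: [0.046, 0.999, -0.0, 0.001]
wrist_force: [-0.1, -0.7, -3.6]
gripper_width: 35.7
gripper_force: 40.0
```

>>> {"name": "carry_out", "arguments": {"commands": [{"x":0,"y":0,"z":3,"rx":0,"ry":0,"rz":0,"hand":25},{"x":0,"y":0,"z":3,"rx":0,"ry":0,"rz":0,"hand":25},{"x":0,"y":0,"z":2,"rx":0,"ry":0,"rz":0,"hand":25},{"x":0,"y":0,"z":0,"rx":0,"ry":0,"rz":0,"hand":25}]}}

```text
clock: 34.7
eef_pos: [596.1, -176.6, 64.4]
tool_rot: [0.045, 0.999, 0.0, -0.0]
wrist_force: [-0.5, -0.6, -3.9]
gripper_width: 35.7
gripper_force: 40.0
```

>>> {"name": "carry_out", "arguments": {"commands": [{"x":0,"y":0,"z":1.5,"rx":0,"ry":0,"rz":0,"hand":25},{"x":0,"y":0,"z":1.5,"rx":0,"ry":0,"rz":0,"hand":25},{"x":0,"y":0,"z":1,"rx":0,"ry":0,"rz":0,"hand":25},{"x":0,"y":0,"z":0,"rx":0,"ry":0,"rz":0,"hand":25}]}}

```text
clock: 35.2
eef_pos: [596.2, -176.6, 60.4]
tool_rot: [0.045, 0.999, 0.0, -0.0]
wrist_force: [-0.9, 0.0, -3.6]
gripper_width: 35.7
gripper_force: 40.0
```

>>> {"name": "carry_out", "arguments": {"commands": [{"x":0,"y":0,"z":1,"rx":0,"ry":0,"rz":0,"hand":25},{"x":0,"y":0,"z":1,"rx":0,"ry":0,"rz":0,"hand":25},{"x":0,"y":0,"z":0,"rx":0,"ry":0,"rz":0,"hand":25}]}}

```text
clock: 35.58
eef_pos: [596.3, -176.7, 59.9]
tool_rot: [0.046, 0.999, 0.0, 0.0]
wrist_force: [-4.7, 2.5, 10.9]
gripper_width: 35.9
gripper_force: 40.0
```

The force has flipped to +11 N, so the pack is on the floor. I'll release it and rise.

>>> {"name": "carry_out", "arguments": {"commands": [{"x":0,"y":0,"z":-0.8,"rx":0,"ry":0,"rz":0,"hand":25},{"x":0,"y":0,"z":0,"rx":0,"ry":0,"rz":0,"hand":56},{"x":0,"y":0,"z":0,"rx":0,"ry":0,"rz":0,"hand":56},{"x":0,"y":0,"z":0,"rx":0,"ry":0,"rz":0,"hand":56},{"x":0,"y":0,"z":-15,"rx":0,"ry":0,"rz":0,"hand":56},{"x":0,"y":0,"z":-35,"rx":0,"ry":0,"rz":0,"hand":56},{"x":0,"y":0,"z":-50,"rx":0,"ry":0,"rz":0,"hand":56},{"x":0,"y":0,"z":-50,"rx":0,"ry":0,"rz":0,"hand":56},{"x":0,"y":0,"z":-50,"rx":0,"ry":0,"rz":0,"hand":56},{"x":0,"y":0,"z":-50,"rx":0,"ry":0,"rz":0,"hand":56},{"x":0,"y":0,"z":0,"rx":0,"ry":0,"rz":0,"hand":56},{"x":0,"y":0,"z":0,"rx":0,"ry":0,"rz":0,"hand":56}]}}

```text
clock: 37.08
eef_pos: [596.0, -176.6, 309.7]
tool_rot: [0.046, 0.999, 0.0, 0.0]
wrist_force: [-0.3, 0.3, -0.9]
gripper_width: 55.9
gripper_force: 0.0
```

```bash
python3 - <<'E'
from h import *
np.set_printoptions(precision=1,suppress=True)
s=bot.state();print(s['clock'],s['eef_pos'],s['wrist_force'])
for c in("wrist","scene","side"):
    bot.camera(c);Cc=cam(c)
    for n,z in (("side_left_bar",100),("side_right_bar",100),("side_near_bar",100),("battery",22),("cab_drawer0_handle",136),("glue",0),("offcut",0),("tape",0),("tin",0),("driver",0)):
        for r in bot.landmark_of(c,n)[:1]: print(c,n,round(r['confidence'],2),atz(Cc,r['position'],z))
    for r in bot.silhouettes(c,"battery")[:1]: print(c,r['rect'],r['confidence'])
E
```

```text
37.075 [ 596.  -176.6  309.7] [-0.3  0.3 -0.9]
wrist side_left_bar 0.93 [ 602.9 -102.2  100. ]
wrist side_right_bar 0.78 [ 588.2 -247.5  100. ]
wrist side_near_bar 0.97 [ 525.8 -169.1  100. ]
wrist glue 0.91 [750.3  20.    0. ]
wrist tin 0.95 [ 605.3 -466.6    0. ]
wrist driver 0.91 [ 428.4 -458.2    0. ]
wrist [287.6, 146.1, 347.8, 248.9] 0.71
scene side_left_bar 0.67 [ 602.  -101.5  100. ]
scene side_right_bar 0.58 [ 517.6 -158.1  100. ]
scene side_near_bar 0.65 [ 518.1 -165.9  100. ]
scene battery 0.66 [ 608.4 -173.7   22. ]
scene cab_drawer0_handle 0.88 [365.9 280.2 136. ]
scene glue 0.7 [753.7  19.9   0. ]
scene offcut 0.64 [450.6 153.1   0. ]
scene tape 0.69 [455.3 471.3   0. ]
scene tin 0.73 [ 590.1 -461.2    0. ]
scene driver 0.53 [ 435.6 -452.5   -0. ]
scene [260.7, 266.3, 282.3, 298.1] 0.78
side side_left_bar 0.94 [608.4 -98.5 100. ]
side side_right_bar 0.83 [ 586.2 -256.8  100. ]
side side_near_bar 0.92 [ 516.1 -177.   100. ]
side battery 0.85 [ 597.  -189.7   22. ]
side cab_drawer0_handle 0.68 [385.  279.3 136. ]
side glue 0.83 [746.3  16.8   0. ]
side offcut 0.69 [636.3 -84.9   0. ]
side tape 0.63 [436.5 496.5   0. ]
side tin 0.84 [ 610.2 -461.6    0. ]
side driver 0.76 [ 418.  -465.2    0. ]
side [353.8, 281.5, 390.5, 311.6] 0.83
```

```bash
python3 -c "
from rig import bot
print(bot.job_done())"
```

```text
the job is handed in; nothing more can be done
None
```

Job handed in at about 37 s: all three sides stand against their stops, the top drawer is open to its stop, and the battery lies rail up on the tote floor; I got no verdict back from the judging.

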